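Empty the screw-lift spindle magazine into the caddy

ROBOT

A 6-joint arm with a two-finger parallel gripper is mounted at the origin on the work surface; the furniture and walls round the work are solid. World frame = base frame: x ahead of the robot, y to its left, z up, the work surface at z = 0. Lengths are in m, angles in rad, forces in N, time in s.
With the tool pointing down it reaches from about 0.275 to 0.85 m from the base axis. Payload 5.2 kg.
Tool frame: the origin (TCP) lies at the very end of the fingers, on their centre line; the grasp point (between the pads) lies arm.grip_depth behind it (arm.grip_depth is the distance from the TCP to the grasp point, in m); z points along the fingers, y is the line along which they close (so a half turn about z gives the same grasp; the last joint's range is limited). The gripper opens to 85 mm and grips with 20 to 120 N. Pads are 22 mm wide; open, the fingers measure 114 mm over their backs; the gripper's body (76 mm by 85 mm) begins 54 mm behind the grasp point. The pads swing forward as they close: fully open they stand 13 mm farther back than shut.
Start: joints at [-1.427, 0.259, 1.535, -0, 1.348, -0.203], TCP at [0.187, -0.517, 0.21] pointing down, gripper open.
Joint ranges: [-3.14, 3.14], [-0.91, 2.08], [0.19, 2.58], [-1.22, 4.36], [0.22, 2.71], [-3.12, 3.12]. Speed limits (rad/s): [2.57, 2.57, 3.14, 3.14, 3.14, 3.14].

INTERFACE

Orientations are given as a rotation vector (axis times angle).
In Python, from plant import arm, optics, order gives the robot as it stands. The module is installed in compiled form; this text tells all that it offers.
- The arm moves only by the tool move_arm, never from a script. Its argument "increments" is a list of rows, each a list of 3 entries, a list of its own where there are three numbers: the opening, from -1 (shut) to 1 (fully open), then the shift along the tool's x, y, z in m, then the turn about the tool's z in rad. A call has 1 to 8 rows; each row is the pose to reach, as a shift and turn from the pose commanded when the call began, along the tool's axes at that moment; what a row does not reach only later rows make up. A row lasts 1/8 s, in which the tool goes at most 62.5 mm and 10.7 degrees, less where a joint would pass 70% of its speed; a pose out of reach is approached as far as the arm can. A call with a gripper value outside its range is refused whole. The fingers move at their own pace and stop on an object; "grip_force" is the grip in N (left out, the last holds). Time passes only in rows, so rows that repeat a pose let the fingers close. It gives the time, the measured TCP pose, the force, the opening and the grip force at its end, in the units of the state.
- arm.sense(): the state, without advancing time (a new reading comes with each control period).
- optics.snapshot(name): name is "side" or "top" or "wrist"; returns a dict with "pixels" (384x512x3 uint8, red, green, blue), "K" (3x3 intrinsics, pixels), "R" (3x3) and "t" (3): a world point X has camera coordinates R X + t. Camera axes: x right, y down, z forward; pixel columns grow to the right and rows downward; lengths in m; the calibration is good to about 2 mm. A picture is of the moment at which its call begins. There is no depth.
- order.job_done(): hands the job in; it is judged then, once.
Trained networks look in a picture, given as the dict that the camera call returned (one of the last four; its "shot" number tells which), for a name from the list of things; names that differ only in an ending like _2 or _b are one class to them, and where a whole thing is asked for, a point or a joint stands for the part that bears it (a point fixed in the world has none). Each returns a list of dicts, best first, with "confidence" (0 to 1); they miss things now and then, are a little off and sometimes report something else, mostly with a low value. They report only what shows in the picture. A call takes as long as a camera call. They do not tell look-alikes from the thing itself.
- optics.recognise(picture, label): "bbox" ([centre column, centre row, width, height] in pixels, round what is visible of it).
- optics.mark_of(picture, label): "centre" ([column, row] in pixels: a listed point, or the origin of a listed thing).
The state is a dict: "time_s": time; "joint_positions": joint angles; "dq": joint speeds; "tau": joint torques, N m; "tool_pos": TCP position; "orientation": TCP orientation; "wrist_force": force on the tool from outside, world axes, zero at the start; "moment": the same for the moment, N m; "grip_width": opening from 0.0 (shut) to 1.0 (fully open); "grip_force": force on a finger pad.
Only numpy, scipy, OpenCV 4.12 (cv2) and the standard library are available. Lean on these libraries where they do the work, as an engineer would, in place of code of your own. Each camera call takes 0.05 s, during which the arm holds its last target. There are 200 camera calls.

TASK

Crank the magazine's handwheel counter-clockwise (seen from above) until you feel it come up against its stop, then back it off a quarter turn so that the screw is not left jammed. Then pull every spindle straight up out of the magazine and stand them, foot down, in the compartments of the loose caddy. When the magazine is empty, crank the wheel clockwise down to its lower stop and back it off a quarter turn again, leaving the caddy upright on the bench, and the stapler and the felt marker where they are.

Things in the scene. Friction and masses are not known exactly. Their poses are not given: they have to be found in the camera images.
- magazine: Fixed spindle magazine on a 110 x 304 mm base plate, origin at bench level, z up. A grey block (58 mm in its x, y = -12..+146 mm, top 143 mm above the bench) has four square wells 30 x 30 mm in a row, centred at x = 0, y = +10, +48, +86, +124 mm. At y = -95 mm a 72 x 72 mm gearbox column, 108 mm high, carries the handwheel.
- lift_floor (a point): Top of the lift floor in the well at y = +10 mm: 22 mm above the bench with the wheel at 0, raised 24 mm by each turn of the wheel (82 mm at the upper stop). All wells share it and the spindles stand on it. A small steel pointer on the block's face towards the robot rises with it.
- wheel_axis (a point): A point of the magazine on the vertical axis of the handwheel, at the height of the middle of its crank knob (166 mm above the bench); fixed; axes parallel to the magazine's.
- wheel (a joint): Angle (rad) of the handwheel (bright disc, black rim), 120 mm across, upper face 138 mm above the bench. Grows counter-clockwise from above, raising the lift floor; 0 is the hard lower stop, the hard upper stop is at 15.71 (2.5 turns); starts at 0.2 to 2. Stays where left; takes 2 to 3 N at the knob. The knob lies at this angle from the magazine's +x axis, about the wheel axis.
- knob_mid (a point): Middle of the upright crank knob on the wheel, 42 mm from the wheel axis: a round knob 20 mm in diameter and 42 mm tall (from 141 to 183 mm above the bench) that spins freely on its pin, so it can be held firmly and carried round in a circle without turning the hand.
- caddy: Loose grey plastic caddy, 46 (x) x 172 (y) x 70 (z) mm, 0.5 kg, open on top, origin at the centre of its underside. Walls and floor 4 mm; four compartments in a row along its y axis, each 38 x 38 mm wide, centred at x = 0, y = -63, -21, +21, +63 mm.
- spindle0_mid (a point): Half-way point of a spindle 120 mm long, 80 g, z towards its grip: round steel foot 24 mm across, 8 mm thick, steel shaft 14 mm across, grey square grip 20 x 20 mm (sides along x, y), 44 mm long at the upper end (centre 38 mm above this point). Starts foot down in a well on the lift floor; with the wheel at 0 its top is 1 mm below the block's top. None if absent.
- spindle0: The same spindle; origin at the centre of the underside of its foot, z along it towards the grip. None if absent.
- spindle1_mid (a point): Half-way point of a spindle 120 mm long, 80 g, z towards its grip: round steel foot 24 mm across, 8 mm thick, steel shaft 14 mm across, grey square grip 20 x 20 mm (sides along x, y), 44 mm long at the upper end (centre 38 mm above this point). Starts foot down in a well on the lift floor; with the wheel at 0 its top is 1 mm below the block's top. None if absent.
- spindle1: The same spindle; origin at the centre of the underside of its foot, z along it towards the grip. None if absent.
- spindle2_mid (a point): Half-way point of a spindle 120 mm long, 80 g, z towards its grip: round steel foot 24 mm across, 8 mm thick, steel shaft 14 mm across, grey square grip 20 x 20 mm (sides along x, y), 44 mm long at the upper end (centre 38 mm above this point). Starts foot down in a well on the lift floor; with the wheel at 0 its top is 1 mm below the block's top. None if absent.
- spindle2: The same spindle; origin at the centre of the underside of its foot, z along it towards the grip. None if absent.
- spindle3_mid (a point): Half-way point of a spindle 120 mm long, 80 g, z towards its grip: round steel foot 24 mm across, 8 mm thick, steel shaft 14 mm across, grey square grip 20 x 20 mm (sides along x, y), 44 mm long at the upper end (centre 38 mm above this point). Starts foot down in a well on the lift floor; with the wheel at 0 its top is 1 mm below the block's top. None if absent.
- spindle3: The same spindle; origin at the centre of the underside of its foot, z along it towards the grip. None if absent.
- stapler: Desk stapler, 68 x 149 x 44 mm, loose, standing on the bench nearer the robot than the magazine; a bystander to be left alone; origin at the centre of its underside.
- marker: Felt marker lying flat, 134 mm long, 18 mm high, loose, standing on the bench nearer the robot than the magazine; a bystander to be left alone; origin at the centre of its underside.
Not all that is in view belongs to the job. Leave any blue or green look-alike of the spindle2 alone.

How it is judged:
On the way, in this order (a step that is already met when the one before it is completed fails the run):
1. the handwheel is wound up to its stop, within about 7 degrees, with every spindle still in its well (value of joint wheel above 15.588 rad and x of spindle0_mid in the frame of magazine between -0.02 and 0.02 m and y of spindle0_mid in the frame of magazine between -0.01 and 0.144 m and z of each of spindle0_mid, spindle1_mid, spindle2_mid, spindle3_mid in the frame of magazine below 0.145 m and x of spindle1_mid in the frame of magazine between -0.02 and 0.02 m and y of spindle1_mid in the frame of magazine between -0.01 and 0.144 m and x of spindle2_mid in the frame of magazine between -0.02 and 0.02 m and y of spindle2_mid in the frame of magazine between -0.01 and 0.144 m and x of spindle3_mid in the frame of magazine between -0.02 and 0.02 m and y of spindle3_mid in the frame of magazine between -0.01 and 0.144 m), for 0.1 s.
2. the wheel is backed off a quarter turn from the stop (within 23 degrees), with every spindle still in its well (value of joint wheel between 13.7372 and 14.5372 rad and x of spindle0_mid in the frame of magazine between -0.02 and 0.02 m and y of spindle0_mid in the frame of magazine between -0.01 and 0.144 m and z of each of spindle0_mid, spindle1_mid, spindle2_mid, spindle3_mid in the frame of magazine below 0.145 m and x of spindle1_mid in the frame of magazine between -0.02 and 0.02 m and y of spindle1_mid in the frame of magazine between -0.01 and 0.144 m and x of spindle2_mid in the frame of magazine between -0.02 and 0.02 m and y of spindle2_mid in the frame of magazine between -0.01 and 0.144 m and x of spindle3_mid in the frame of magazine between -0.02 and 0.02 m and y of spindle3_mid in the frame of magazine between -0.01 and 0.144 m), for 0.2 s.
3. every spindle stands in the caddy (x of spindle0_mid in the frame of caddy between -0.03 and 0.03 m and y of spindle0_mid in the frame of caddy between -0.09 and 0.09 m and z of spindle0_mid in the frame of caddy between 0.045 and 0.08 m and angle between each of spindle0_mid, spindle1_mid, spindle2_mid, spindle3_mid's own z axis and vertical below 0.6 rad and linear speed of each of spindle0, spindle1, spindle2, spindle3 below 0.03 m/s and x of spindle1_mid in the frame of caddy between -0.03 and 0.03 m and y of spindle1_mid in the frame of caddy between -0.09 and 0.09 m and z of spindle1_mid in the frame of caddy between 0.045 and 0.08 m and x of spindle2_mid in the frame of caddy between -0.03 and 0.03 m and y of spindle2_mid in the frame of caddy between -0.09 and 0.09 m and z of spindle2_mid in the frame of caddy between 0.045 and 0.08 m and x of spindle3_mid in the frame of caddy between -0.03 and 0.03 m and y of spindle3_mid in the frame of caddy between -0.09 and 0.09 m and z of spindle3_mid in the frame of caddy between 0.045 and 0.08 m), for 0.2 s.
4. the wheel is wound down to its lower stop, within about 7 degrees (value of joint wheel below 0.12 rad), for 0.1 s.
At the end, for the whole second after the job is handed in: Every spindle present stands foot down in the caddy (half-way point over the caddy's floor area, 45 to 80 mm above its underside, leaning less than 34 degrees), the caddy is upright on the bench, the wheel is a quarter turn (within 23 degrees) up from its lower stop, and all is at rest (all of step 3 and value of joint wheel between 1.1708 and 1.9708 rad and angle between caddy's own z axis and vertical below 0.1 rad and height (world z) of caddy between -0.01 and 0.01 m and linear speed of caddy below 0.03 m/s); the robot touches nothing.
It fails at once if the stapler is moved by more than 40 mm (distance of stapler from where it was at the start of the episode above 0.04 m).
It fails at once if the felt marker is moved by more than 40 mm (distance of marker from where it was at the start of the episode above 0.04 m).
Of spindle0, spindle1, spindle2, spindle3 only 2 to 4 are there at a start; the rules pass over those that are not, and their reading is None.
At some moment in a run one of caddy may be knocked a few centimetres aside while the robot is not near it.
Once in a run the grip may slacken for a moment while it holds something.
It also fails if it takes over 210 s, if anything falls off the work surface, if the arm or the gripper's body presses on something with over 40 N, if the wrist force passes 120 N, or if a joint passes its speed limit or range.

## Working session

There is one attempt and no reset: what is moved stays moved. The work goes in short steps, Python scripts to look and compute and a tool call to move; the robot and the scene stay as the last step left them, time stands still between calls to the robot, and variables do not carry over. Pictures are saved under pics/ and viewed, at most 14 in all, crops included, and the job is handed in when it is done.

Besides the shell and the picture viewer there is one more tool, called after "Request:" by a JSON object that holds its "name" and its "arguments". move_arm: Moves the arm, as the interface text tells. Its arguments: {"type":"object","properties":{"increments":{"type":"array","items":{"type":"array"}},"grip_force":{"type":"number"}},"required":["increments"]}

```bash
ls; mkdir -p pics
python3 - <<'E'
from plant import arm, optics, order
import cv2,numpy as np
print(arm.sense(), arm.grip_depth)
for n in ["top","side"]:
    p=optics.snapshot(n); cv2.imwrite(f"pics/{n}0.png",p["pixels"][:,:,::-1])
    print(n,p["K"],p["R"],p["t"])
    for l in ["magazine","wheel_axis","knob_mid","caddy","spindle0_mid","stapler","marker","lift_floor"]:
        print(l,[(np.round(d["centre"],1).tolist(),round(d["confidence"],2)) for d in optics.mark_of(p,l)])
E
```

```text
pics
{'time_s': 0.0, 'joint_positions': array([-1.42679659e+00,  2.59303223e-01,  1.53608603e+00, -5.72186130e-07,
        1.34800458e+00, -2.02818323e-01]), 'dq': array([-0.00131872, -0.00088684,  0.00277578,  0.00034057,  0.00034918,
       -0.00036368]), 'tau': array([ 3.36874118e-04, -4.46028614e+01, -2.90567672e+01, -5.45772236e-04,
        1.17701819e-02, -5.46324287e-06]), 'tool_pos': array([ 0.18687793, -0.5166732 ,  0.20869496]), 'orientation': array([-3.09270252e+00, -5.41743862e-01, -8.22721832e-05]), 'wrist_force': array([-0.03293797, -0.48356377,  0.07397672]), 'moment': array([-0.03340029, -0.03660295, -0.01962175]), 'grip_force': 0.0, 'grip_width': 1.000214637306088} 0.0187
top [[395.81320919   0.         255.60340036]
 [  0.         395.81320919 187.91887915]
 [  0.           0.           1.        ]] [[ 0.01889361 -0.99978626 -0.00839417]
 [-0.99366998 -0.01784682 -0.11091196]
 [ 0.11073845  0.01043656 -0.99379478]] [0.04003712 0.50537024 0.91404986]
magazine [([285.0, 179.3], 0.67)]
wheel_axis [([341.2, 180.7], 0.78)]
knob_mid [([332.0, 162.7], 0.68)]
caddy [([161.0, 226.0], 0.61), ([331.1, 162.9], 0.38)]
spindle0_mid [([286.1, 178.0], 0.46)]
stapler [([365.3, 261.5], 0.74)]
marker [([291.0, 237.5], 0.84)]
lift_floor [([282.2, 182.0], 0.45)]
side [[366.74188108   0.         252.82167002]
 [  0.         366.74188108 193.93889105]
 [  0.           0.           1.        ]] [[-0.99251965  0.12173387  0.00925216]
 [ 0.09837494  0.84234289 -0.52988756]
 [-0.07229876 -0.52501364 -0.84801743]] [ 0.47679202 -0.00191061  0.98811528]
magazine [([237.3, 204.4], 0.69)]
wheel_axis [([235.8, 133.8], 0.72), ([220.3, 136.9], 0.35)]
knob_mid [([215.1, 138.2], 0.56), ([299.4, 312.4], 0.55)]
caddy [([300.1, 315.4], 0.65)]
spindle0_mid [([233.7, 189.8], 0.44)]
stapler [([288.1, 147.5], 0.92)]
marker [([287.0, 197.1], 0.69)]
lift_floor []
```

Run:
```python
import cv2
a=cv2.imread("pics/top0.png");cv2.imwrite("pics/top0b.png",cv2.resize(a[90:300,100:400],(800,560),interpolation=cv2.INTER_CUBIC))
a=cv2.imread("pics/side0.png");cv2.imwrite("pics/side0b.png",cv2.resize(a,(800,600),interpolation=cv2.INTER_CUBIC))
```

```text
(no output)
```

View pics/top0b.png

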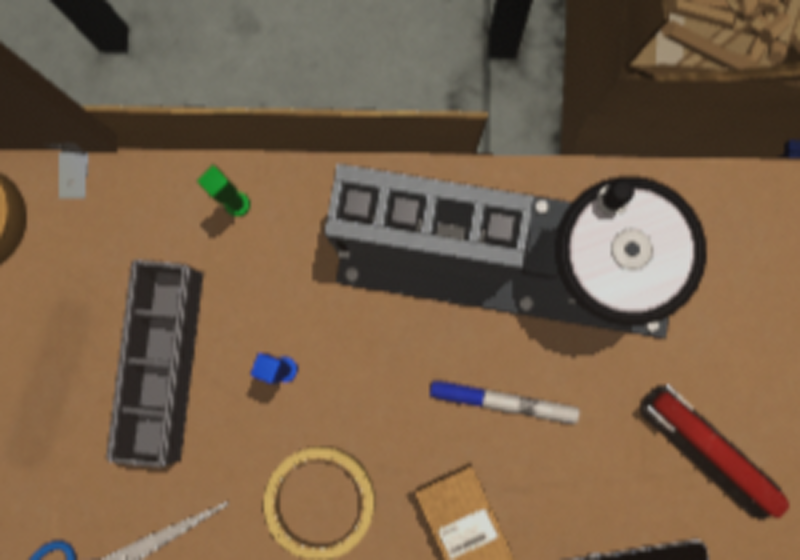

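View pics/side0b.png

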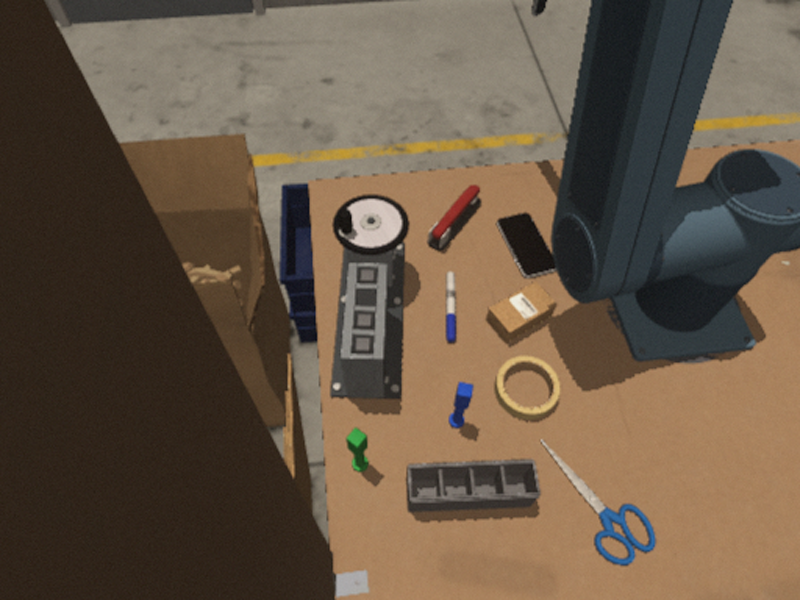

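Top view (crop): block with wells at about (358,202), (405,210), (453,217) and (502,226). The third well is empty, so there are three spindles. The wheel hub is at (632,249), the knob at (617,190), and the caddy is centred at about (155,365). The blue (270,367) and green (225,190) pieces on the bench are look-alikes and stay put.

```bash
cat > h.py <<'E'
from plant import arm, optics, order
import cv2,numpy as np
from scipy.optimize import least_squares
from scipy.spatial.transform import Rotation as Ro
def ray(p,uv,z):
    K,R,t=map(np.array,(p["K"],p["R"],p["t"]))
    C=-R.T@t; d=R.T@np.linalg.solve(K,[uv[0],uv[1],1.]); return C+d*(z-C[2])/d[2]
def proj(p,X):
    c=np.asarray(X)@np.array(p["R"]).T+p["t"]; q=c@np.array(p["K"]).T; return q[:,:2]/q[:,2:]
def fit(obs,x0):
    """obs: list of (cam, pts Nx3 local, uv Nx2); returns x,y,yaw and residuals"""
    def f(v):
        c,s=np.cos(v[2]),np.sin(v[2]); r=[]
        for p,P,uv in obs:
            P=np.array(P,float); W=np.c_[v[0]+c*P[:,0]-s*P[:,1],v[1]+s*P[:,0]+c*P[:,1],P[:,2]]
            r.append((proj(p,W)-uv).ravel())
        return np.concatenate(r)
    s=least_squares(f,x0,loss="soft_l1"); return s.x,f(s.x)
def totool(dw):
    """world shift -> tool axes"""
    return Ro.from_rotvec(arm.sense()["orientation"]).as_matrix().T@np.asarray(dw)
E
python3 - <<'E'
from h import *
T=optics.snapshot("top");S=optics.snapshot("side")
tc=lambda l:np.array(l)/2.6667+[100,90]
sc=lambda l:np.array(l)/1.5625
blk=[[29,146,143],[29,-12,143],[-29,-12,143],[-29,146,143]]
wel=[[0,124,143],[0,86,143],[0,48,143],[0,10,143],[0,-95,140]]
m=lambda l:np.array(l)/1000
v,r=fit([(T,m(blk+wel),tc([(338,165),(535,195),(523,265),(328,237),(358,202),(405,210),(453,217),(502,226),(632,249)])),
 (S,m([[0,-95,140],[29,-12,143],[-29,-12,143]]),sc([(371,221),(348,263),(388,264)]))],[.5,0,0])
print(v,r.reshape(-1,2).round(1).tolist())
c,s=np.cos(v[2]),np.sin(v[2]);ax=v[:2]+np.array([c*0+s*.095,-c*.095]);print("axis",ax)
for p,uv in((T,tc((617,188))),(S,sc((347,213)))): 
    k=ray(p,uv,.183)[:2]-ax; print("knob",k+ax,np.hypot(*k),np.arctan2(k[1],k[0])-v[2])
w,r=fit([(T,m([[23,86,70],[23,-86,70],[-23,-86,70],[-23,86,70]]),tc([(133,262),(190,266),(165,467),(108,460)]))],[.4,.3,0])
print("caddy",w,r.round(1), ray(T,tc((155,365)),.07))
for l in("caddy",): print([ (ray(p,d["centre"],0),d["confidence"]) for p in (T,S) for d in optics.mark_of(p,l)])
for l in("stapler","marker"): print(l,[ (ray(p,d["centre"],0),d["confidence"]) for p in (T,S) for d in optics.mark_of(p,l)])
E
```

```text
[ 0.51910249 -0.02877485 -0.14454156] [[-0.5, -0.7], [-0.3, -0.1], [0.0, 0.7], [-1.4, -0.9], [-0.0, 0.4], [0.2, 0.3], [0.1, 0.6], [-0.4, 0.1], [0.3, -0.3], [-0.4, -0.6], [0.2, -1.0], [-0.4, -1.0]]
axis [ 0.5054188 -0.1227842]
knob [ 0.54518765 -0.10273104] 0.04453863836531696 0.611577669643536
knob [ 0.54098592 -0.10404042] 0.04020384758799439 0.6295530930376456
caddy [ 0.40900396  0.2723111  -1.11064508] [  0.   -0.6   9.4  67.   -0.    0.5  -9.1 -66.3] [0.40759438 0.26698557 0.07      ]
[(array([0.40756542, 0.27506333, 0.        ]), 0.84), (array([0.40859707, 0.27973744, 0.        ]), 0.97)]
stapler [(array([ 0.34541343, -0.21869386,  0.        ]), 0.83), (array([ 0.35039065, -0.21649919,  0.        ]), 0.82)]
marker [(array([ 0.33863952, -0.22339604,  0.        ]), 0.47), (array([ 0.37681846, -0.03995602,  0.        ]), 0.58)]
```

Request:
{"name": "move_arm", "arguments": {"increments": [[1,[0,0,-0.045],0],[1,[0.475,-0.268,-0.045],-1.08],[1,[0.475,-0.268,-0.045],-1.08],[1,[0.475,-0.268,-0.045],-1.08],[1,[0.475,-0.268,-0.045],-1.08],[1,[0.475,-0.268,-0.045],-1.08],[1,[0.475,-0.268,-0.045],-1.08],[1,[0.475,-0.268,-0.045],-1.08]]}}

```text
time_s: 2.3
tool_pos: [0.4734, -0.1839, 0.2548]
orientation: [2.373, 2.057, 0.0]
wrist_force: [1.2, -0.9, 0.4]
grip_width: 1.004
grip_force: 0.0
```

Request:
{"name": "move_arm", "arguments": {"increments": [[1,[0,0,0],0],[1,[0,0,0],0]]}}

```text
time_s: 2.55
tool_pos: [0.4721, -0.1855, 0.2544]
orientation: [-2.374, -2.057, 0.001]
wrist_force: [-0.6, -0.9, 0.0]
grip_width: 0.998
grip_force: 0.0
```

Run:
```python
from h import *
p=optics.snapshot("wrist"); cv2.imwrite("pics/w1.png",p["pixels"][:,:,::-1])
for l,z in(("knob_mid",.162),("wheel_axis",.166)): print(l,[(np.round(d["centre"]),ray(p,d["centre"],z).round(4),round(d["confidence"],2)) for d in optics.mark_of(p,l)])
print(proj(p,np.array([[.543,-.1035,.183],[.5054,-.1228,.138]])))
print("tool d", totool(np.array([.542,-.1035,.25])-arm.sense()["tool_pos"]))
```

```text
knob_mid [(array([334.,  81.]), array([ 0.5453, -0.1087,  0.162 ]), 0.76)]
wheel_axis [(array([287., 106.]), array([ 0.506 , -0.1222,  0.166 ]), 0.76)]
[[336.94448638  71.99671328]
 [283.74363731 106.81076416]]
tool d [0.09269676 0.05762514 0.00446375]
```

View pics/w1.png

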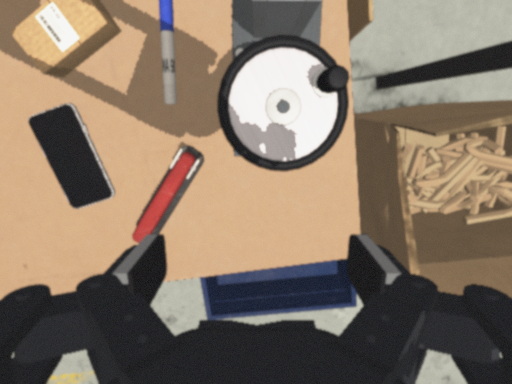

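Request:
{"name": "move_arm", "arguments": {"increments": [[0.2,[0.0875,0.0595,0],0],[0.2,[0.0875,0.0595,0],0],[0.2,[0.0875,0.0595,0.0],0],[0.2,[0.0875,0.0595,0.05],0],[0.2,[0.0875,0.0595,0.104],0],[0.2,[0.0875,0.0595,0.104],0],[-1,[0.0875,0.0595,0.104],0],[-1,[0.0875,0.0595,0.104],0]], "grip_force": 50}}

```text
time_s: 3.7
tool_pos: [0.5445, -0.1089, 0.1533]
orientation: [2.373, 2.053, 0.001]
wrist_force: [-4.5, -2.4, 14.9]
grip_width: 0.183
grip_force: 46.1
```

Request:
{"name": "move_arm", "arguments": {"increments": [[-1,[0,0,0],0],[-1,[0,0,0],0],[-1,[0,0,0],0]]}}

```text
time_s: 4.08
tool_pos: [0.5445, -0.109, 0.1536]
orientation: [2.372, 2.053, 0.0]
wrist_force: [-3.7, -1.8, 5.2]
grip_width: 0.18
grip_force: 48.7
```

Run:
```python
from h import *
p=optics.snapshot("wrist"); cv2.imwrite("pics/w2.png",p["pixels"][:,:,::-1])
s=arm.sense();print(s["tool_pos"],s["grip_width"],s["grip_force"],s["wrist_force"],s["orientation"])
k=s["tool_pos"][:2]-[.5054,-.1228];print(np.hypot(*k),np.arctan2(k[1],k[0])+.1445)
print(proj(p,np.array([[.5054,-.1228,.138]])),[d for d in optics.mark_of(p,"wheel_axis")])
```

```text
[ 0.54445977 -0.10899989  0.15358343] 0.17757030415291158 48.721590281184035 [-4.10381909 -1.85140739  4.35253271] [2.37194719e+00 2.05294084e+00 4.24038388e-04]
0.04142594054462441 0.4841183287350339
[[200.45080536 243.25334468]] [{'centre': [189.4, 262.8], 'confidence': 0.77}]
```

View pics/w2.png

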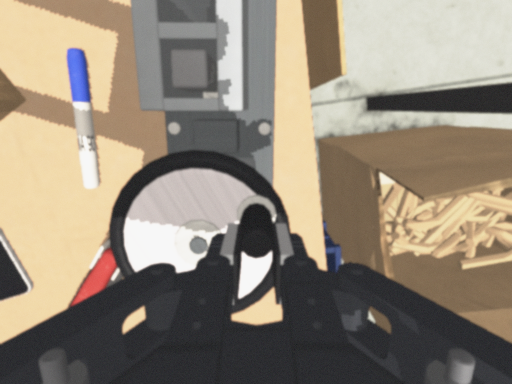

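Request:
{"name": "move_arm", "arguments": {"increments": [[-1,[0.0154,-0.0154,0],0],[-1,[0.021,-0.0364,0],0],[-1,[0.0154,-0.0574,0],0],[-1,[0,-0.0728,0],0],[-1,[-0.021,-0.0784,0],0],[-1,[-0.042,-0.0728,0],0],[-1,[-0.0574,-0.0574,0],0],[-1,[-0.063,-0.0364,0],0]]}}

```text
time_s: 5.18
tool_pos: [0.4994, -0.1658, 0.1535]
orientation: [2.374, 2.053, 0.002]
wrist_force: [-1.2, 9.3, 8.2]
grip_width: 0.182
grip_force: 50.7
```

```bash
cat > k.py <<'E'
from h import *
s=arm.sense();k=s["tool_pos"][:2]-[.5054,-.1228]
print(s["time_s"],s["tool_pos"],s["grip_width"],s["wrist_force"],"r",np.hypot(*k),"deg",np.degrees(np.arctan2(k[1],k[0])+.1445)%360)
E
python3 k.py
```

```text
5.175 [ 0.49942509 -0.16576197  0.15348573] 0.1817989344703228 [-1.17161818  9.2521581   8.21703906] r 0.04337545746423632 deg 270.36165426825266
```

Request:
{"name": "move_arm", "arguments": {"increments": [[-1,[0.0056,0.021,0],0],[-1,[0.021,0.0364,0],0],[-1,[0.042,0.042,0],0],[-1,[0.063,0.0364,0],0],[-1,[0.0784,0.021,0],0],[-1,[0.084,0,0],0],[-1,[0.0784,-0.021,0],0],[-1,[0.063,-0.0364,0],0]]}}

```text
time_s: 6.18
tool_pos: [0.473, -0.0961, 0.1536]
orientation: [2.371, 2.055, 0.007]
wrist_force: [3.3, 0.1, 2.3]
grip_width: 0.177
grip_force: 50.0
```

```bash
python3 k.py
```

```text
6.175 [ 0.47295962 -0.0961241   0.15356812] 0.17699067302709026 [3.27267584 0.08752909 2.32332462] r 0.04199978410830402 deg 148.84859518060622
```

Request:
{"name": "move_arm", "arguments": {"increments": [[-1,[-0.021,-0.0056,0],0],[-1,[-0.042,0,0],0],[-1,[-0.0574,0.0154,0],0],[-1,[-0.063,0.0364,0],0],[-1,[-0.0574,0.0574,0],0],[-1,[-0.042,0.0728,0],0],[-1,[-0.021,0.0784,0],0],[-1,[0,0.0728,0],0]]}}

```text
time_s: 7.18
tool_pos: [0.5448, -0.109, 0.1535]
orientation: [2.371, 2.053, -0.001]
wrist_force: [-9.0, -7.0, 8.1]
grip_width: 0.178
grip_force: 48.7
```

```bash
python3 k.py
```

```text
7.175 [ 0.5447959  -0.10901967  0.15349769] 0.17801130663224957 [-8.95361725 -7.04981847  8.06672728] r 0.041736482846322885 deg 27.558616202099486
```

Request:
{"name": "move_arm", "arguments": {"increments": [[-1,[0.0154,-0.0154,0],0],[-1,[0.021,-0.0364,0],0],[-1,[0.0154,-0.0574,0],0],[-1,[0,-0.0728,0],0],[-1,[-0.021,-0.0784,0],0],[-1,[-0.025,-0.0782,0],0],[-1,[-0.025,-0.0782,0],0]]}}

```text
time_s: 8.05
tool_pos: [0.4634, -0.118, 0.1534]
orientation: [-2.375, -2.054, -0.009]
wrist_force: [-1.7, 15.9, 12.1]
grip_width: 0.178
grip_force: 50.2
```

```bash
python3 k.py
```

```text
8.05 [ 0.46340212 -0.11798563  0.15344494] 0.17814857545344676 [-1.70332735 15.93850625 12.10551991] r 0.04227292653989696 deg 181.739766581895
```

Request:
{"name": "move_arm", "arguments": {"increments": [[-1,[-0.004,0,0],0],[-1,[-0.004,0,0],0],[-1,[-0.004,0,0],0]]}}

```text
time_s: 8.43
tool_pos: [0.4633, -0.1184, 0.1534]
orientation: [-2.371, -2.053, -0.016]
wrist_force: [0.2, 25.4, 14.3]
grip_width: 0.177
grip_force: 50.7
```

```bash
python3 k.py
```

```text
8.425 [ 0.46326438 -0.11840944  0.15337143] 0.1766732081018917 [ 0.1998412  25.37502207 14.27737341] r 0.042363753665814866 deg 182.33045241440257
```

Request:
{"name": "move_arm", "arguments": {"increments": [[-1,[0.008,0,0],0],[-1,[0.029,0.0056,0],0],[-1,[0.0444,0.021,0],0],[-1,[0.05,0.042,0],0],[-1,[0.05,0.042,0],0],[-1,[0.05,0.042,0],0]]}}

```text
time_s: 9.18
tool_pos: [0.5134, -0.0825, 0.1535]
orientation: [2.371, 2.052, 0.006]
wrist_force: [1.8, -1.2, 6.4]
grip_width: 0.18
grip_force: 49.6
```

```bash
python3 k.py
```

```text
9.175 [ 0.51344361 -0.08250367  0.15352731] 0.1795246959327588 [ 1.7712512  -1.18392014  6.40500488] r 0.04109128756888211 deg 86.99071281994853
```

Request:
{"name": "move_arm", "arguments": {"increments": [[0.2,[0,0,0],0],[0.2,[0,0,0],0],[0.2,[0,0,0],0],[0.2,[0,0,-0.06],0],[0.2,[0,0,-0.12],0],[0.2,[0,0,-0.16],0],[0.2,[0,0,-0.16],0]]}}

```text
time_s: 10.05
tool_pos: [0.5124, -0.0821, 0.3142]
orientation: [2.371, 2.052, 0.005]
wrist_force: [-0.3, 0.4, 0.2]
grip_width: 0.599
grip_force: 0.0
```

Request:
{"name": "move_arm", "arguments": {"increments": [[1,[0.135,-0.063,0],0],[1,[0.135,-0.063,0],0],[1,[0.135,-0.063,0],0],[1,[0.135,-0.063,0],0],[1,[0.135,-0.063,0],0]]}}

```text
time_s: 10.68
tool_pos: [0.4678, 0.0606, 0.3096]
orientation: [-2.375, -2.055, 0.002]
wrist_force: [0.6, 0.0, 0.4]
grip_width: 0.999
grip_force: 0.0
```

Run:
```python
from h import *
s=arm.sense();print(s["time_s"],s["tool_pos"],s["orientation"])
P={n:optics.snapshot(n) for n in("wrist","top","side")}
cv2.imwrite("pics/w3.png",P["wrist"]["pixels"][:,:,::-1]);cv2.imwrite("pics/t3.png",P["top"]["pixels"][:,:,::-1])
for n,p in P.items():
  for l,z in(("spindle0_mid",.136),("caddy",0),("knob_mid",.162)):
    print(n,l,[(np.round(d["centre"]),ray(p,d["centre"],z).round(4),round(d["confidence"],2)) for d in optics.mark_of(p,l)])
```

```text
10.675 [0.4677626  0.06055387 0.30958583] [-2.37492868e+00 -2.05539941e+00  2.20065471e-03]
wrist spindle0_mid [(array([307., 228.]), array([ 0.5168, -0.0202,  0.136 ]), 0.98)]
wrist caddy [(array([196.,   7.]), array([0.4124, 0.2729, 0.    ]), 0.91)]
wrist knob_mid [(array([314., 287.]), array([ 0.5142, -0.0848,  0.162 ]), 0.81)]
top spindle0_mid []
top caddy [(array([165., 226.]), array([0.4118, 0.2677, 0.    ]), 0.55)]
top knob_mid [(array([318., 179.]), array([ 0.5107, -0.0798,  0.162 ]), 0.55)]
side spindle0_mid [(array([234., 176.]), array([ 0.5228, -0.0235,  0.136 ]), 0.54)]
side caddy [(array([300., 317.]), array([0.4093, 0.2786, 0.    ]), 0.75)]
side knob_mid [(array([231., 145.]), array([ 0.5228, -0.0931,  0.162 ]), 0.51)]
```

View pics/w3.png

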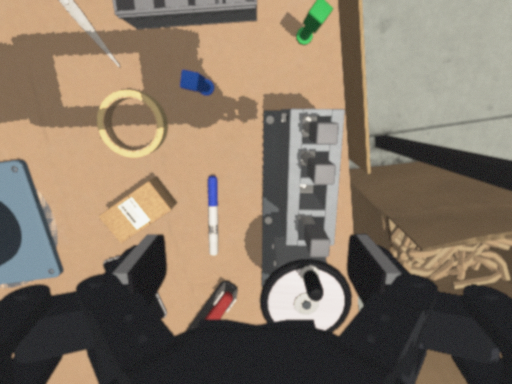

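Three grey spindle tops stand clear of the block at (328,133), (325,174) and (318,246). The blue (197,82) and green (315,20) look-alikes are on the bench and will be left alone. The caddy is at the top edge, about (185,5).

Run:
```python
from h import *
p=optics.snapshot("wrist")
for uv in((328,133),(325,174),(318,246)): print(ray(p,uv,.194))
T=optics.snapshot("top");a=T["pixels"][140:280,120:260,::-1];cv2.imwrite("pics/cad.png",cv2.resize(a,(800,800),interpolation=cv2.INTER_CUBIC)[:600])
for y in(124,86,10):
  X=np.array([.5191+.144*y/1e3,-.0288+.9896*y/1e3,.2]);print(y,X,totool(X-arm.sense()["tool_pos"]))
```

```text
[0.53888338 0.09481672 0.194     ]
[0.53290868 0.05679186 0.194     ]
[ 0.5195648  -0.01679459  0.194     ]
124 [0.536956  0.0939104 0.2      ] [0.0423497  0.06364766 0.11053713]
86 [0.531484  0.0563056 0.2      ] [0.00434887 0.06362867 0.11053532]
10 [ 0.52054  -0.018904  0.2     ] [-0.0716528   0.06359069  0.11053168]
```

View pics/cad.png

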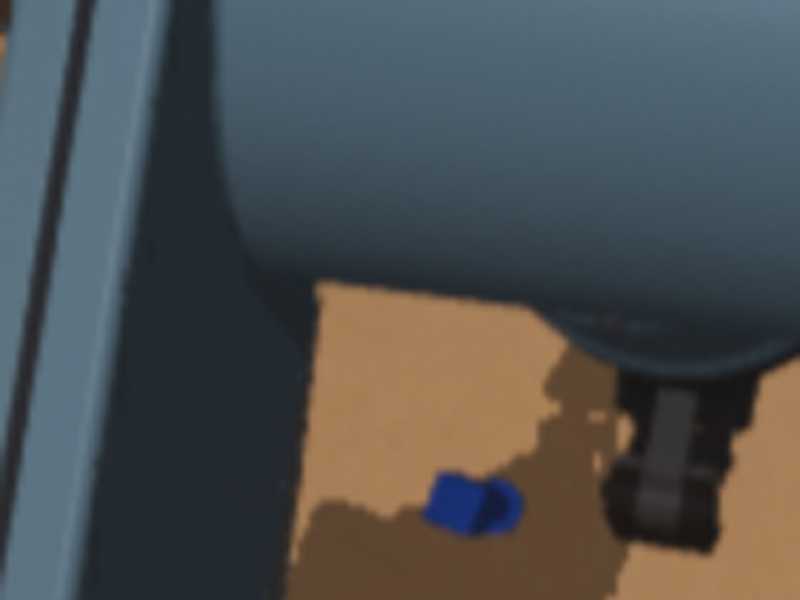

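Request:
{"name": "move_arm", "arguments": {"increments": [[1,[0.043,0.0645,0.03],0],[1,[0.043,0.0645,0.07],0],[1,[0.043,0.0645,0.09],0],[1,[0.043,0.0645,0.12],0],[1,[0.043,0.0645,0.15],0],[1,[0.043,0.0645,0.15],0],[-1,[0.043,0.0645,0.15],0],[-1,[0.043,0.0645,0.15],0]], "grip_force": 60}}

```text
time_s: 12.38
tool_pos: [0.539, 0.0944, 0.1622]
orientation: [2.374, 2.055, 0.003]
wrist_force: [-0.7, 0.7, -0.4]
grip_width: 0.604
grip_force: 0.0
```

Request:
{"name": "move_arm", "arguments": {"increments": [[-1,[0,0,0],0],[-1,[0,0,0],0],[-1,[0,0,0],0],[-1,[0,0,0],0]]}}

```text
time_s: 12.88
tool_pos: [0.5385, 0.0944, 0.1615]
orientation: [2.374, 2.055, 0.002]
wrist_force: [-0.3, 0.1, 5.8]
grip_width: 0.214
grip_force: 60.0
```

Request:
{"name": "move_arm", "arguments": {"increments": [[-1,[0,0,-0.03],0],[-1,[0,0,-0.06],0],[-1,[0,0,-0.1],0],[-1,[0,0,-0.11],0],[-1,[0.02,-0.06,-0.12],0],[-1,[0.038,-0.125,-0.12],0],[-1,[0.038,-0.125,-0.12],0],[-1,[0.038,-0.125,-0.12],0]]}}

```text
time_s: 13.88
tool_pos: [0.4193, 0.1501, 0.28]
orientation: [2.374, 2.057, -0.0]
wrist_force: [0.6, -0.5, -1.2]
grip_width: 0.214
grip_force: 59.4
```

Run:
```python
from h import *
s=arm.sense();print(s["time_s"],s["tool_pos"],s["orientation"],s["grip_width"],s["wrist_force"])
P={n:optics.snapshot(n) for n in("wrist","side")}
w=P["wrist"]["pixels"][:,:,::-1];cv2.imwrite("pics/w4.png",cv2.resize(w,(800,600),interpolation=cv2.INTER_CUBIC))
for n,p in P.items():
  for l,z in(("caddy",0),):
    print(n,l,[(np.round(d["centre"]),ray(p,d["centre"],z).round(4),round(d["confidence"],2)) for d in optics.mark_of(p,l)])
```

```text
13.875 [0.41933847 0.15005634 0.28001235] [ 2.37441181e+00  2.05691624e+00 -4.57056367e-04] 0.21441444392395226 [ 0.59435086 -0.46367469 -1.16187668]
wrist caddy [(array([239.,  66.]), array([0.4122, 0.2739, 0.    ]), 0.94)]
side caddy [(array([301., 316.]), array([0.406 , 0.2768, 0.    ]), 0.79)]
```

View pics/w4.png

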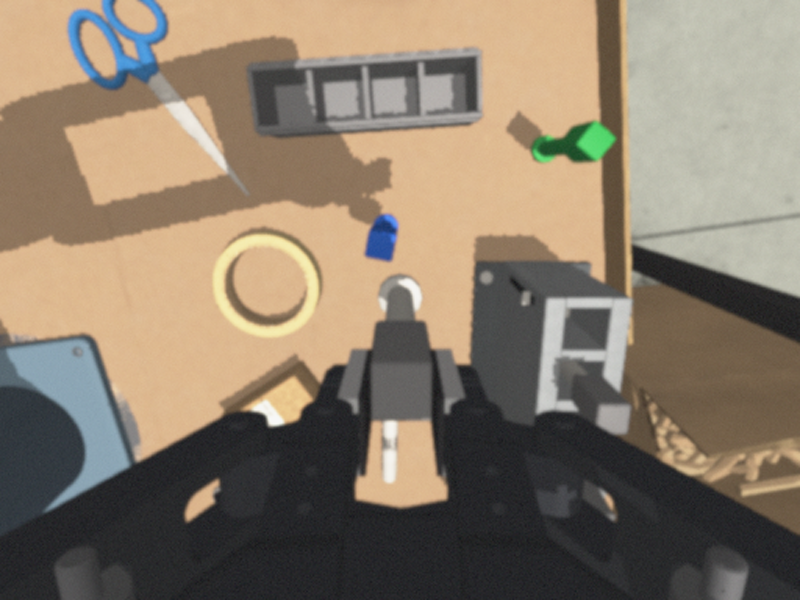

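The grey spindle hangs straight in the gripper, at (400,350). The caddy rim has corners near (248,66), (481,49), (481,111) and (256,127), and no compartment is occupied yet.

```bash
cat > cad.py <<'E'
from h import *
def caddy(p,uv,x0=(.41,.275,-1.6)):
    """uv: rim corners left-far,right-far,right-near,left-near"""
    P=np.array([[-23,-86,70],[-23,86,70],[23,86,70],[23,-86,70]])/1e3
    v,r=fit([(p,P,np.array(uv,float))],np.array(x0)); print("caddy",v.round(4),"res",r.round(1))
    c,s=np.cos(v[2]),np.sin(v[2]);out=[]
    for y in(-.063,-.021,.021,.063):
        X=np.array([v[0]-s*y,v[1]+c*y]); out.append(X); print(y,X.round(4),proj(p,[[*X,.07]])[0].round(), proj(p,[[*X,.004]])[0].round())
    return v
E
python3 - <<'E'
from cad import *
p=optics.snapshot("wrist")
caddy(p,np.array([(248,66),(481,49),(482,111),(256,127)])*.64,(.41,.275,-1.6))
caddy(p,np.array([(248,66),(481,49),(482,111),(256,127)])*.64,(.41,.275,1.6))
E
```

```text
caddy [ 0.4126  0.2739 -1.6457] res [-1.6 -1.   0.8 -1.6  1.1  2.1 -0.6  2.6]
-0.063 [0.3497 0.2786] [180.  61.] [192.  69.]
-0.021 [0.3916 0.2755] [216.  59.] [222.  66.]
0.021 [0.4335 0.2724] [253.  56.] [253.  64.]
0.063 [0.4754 0.2692] [289.  53.] [284.  62.]
caddy [0.2715 0.2948 1.8634] res [  27.1    0.  -248.3   77.1 -271.7    0.4    2.   -80.3]
-0.063 [0.3319 0.313 ] [158.  32.] [174.  44.]
-0.021 [0.2917 0.3009] [126.  49.] [146.  58.]
0.021 [0.2514 0.2887] [95. 65.] [120.  72.]
0.063 [0.2112 0.2766] [65. 82.] [94. 86.]
```

Request:
{"name": "move_arm", "arguments": {"increments": [[-1,[0.126,0.038,0],1.5],[-1,[0.126,0.038,0],1.5],[-1,[0.126,0.038,0],1.5],[-1,[0.126,0.038,0],1.5],[-1,[0.126,0.038,0],1.5],[-1,[0.126,0.038,0],1.5],[-1,[0.126,0.038,0],1.5],[-1,[0.126,0.038,0],1.5]]}}

```text
time_s: 15.12
tool_pos: [0.4761, 0.2688, 0.2798]
orientation: [3.14, -0.089, -0.001]
wrist_force: [-0.4, -0.1, -1.6]
grip_width: 0.214
grip_force: 59.4
```

Run:
```python
from cad import *
s=arm.sense();print(s["time_s"],s["tool_pos"],s["orientation"],s["grip_width"],s["wrist_force"])
R=Ro.from_rotvec(s["orientation"]).as_matrix();print(R.round(3))
p=optics.snapshot("side")
print(optics.mark_of(p,"caddy"),[ray(p,d["centre"],0) for d in optics.mark_of(p,"caddy")])
print(totool(np.array([.4754,.2685,.12])-s["tool_pos"]))
cv2.imwrite("pics/s5.png",cv2.resize(p["pixels"][230:384,180:385,::-1],(800,600)))
```

```text
15.125 [0.47614371 0.268837   0.27983091] [ 3.13995984e+00 -8.92582099e-02 -1.34767340e-03] 0.2142280968782725 [-0.41948395 -0.08046872 -1.59670023]
[[ 0.998 -0.057 -0.001]
 [-0.057 -0.998 -0.   ]
 [-0.001  0.    -1.   ]]
[{'centre': [300.2, 316.3], 'confidence': 0.78}, {'centre': [237.5, 193.6], 'confidence': 0.61}, {'centre': [238.0, 219.5], 'confidence': 0.25}] [array([0.40846327, 0.27670825, 0.        ]), array([ 0.51449016, -0.05889478,  0.        ]), array([0.5210337 , 0.01922543, 0.        ])]
[-0.00061064  0.00032547  0.1598315 ]
```

View pics/s5.png

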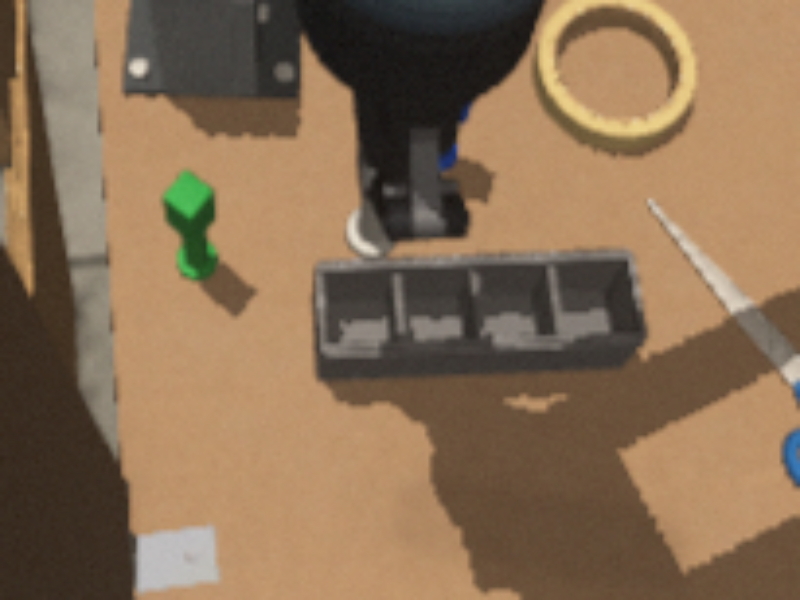

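Run:
```python
from cad import *
p=optics.snapshot("side"); s=arm.sense()["tool_pos"]
q=lambda X:((proj(p,[X])[0]-[180,230])*[800/205,600/154]).round()
print("foot",q(s-[0,0,.082]),"tcp",q(s))
v=np.array([.4126,.2739,-1.6457]);c,sn=np.cos(v[2]),np.sin(v[2])
for a,b in((-23,-86),(-23,86),(23,86),(23,-86)):
  x,y=a/1e3,b/1e3; print(a,b,q(np.array([v[0]+c*x-sn*y,v[1]+sn*x+c*y,.07])))
```

```text
foot [371. 229.] tcp [383. 165.]
-23 -86 [645. 336.]
-23 86 [316. 351.]
23 86 [311. 263.]
23 -86 [630. 249.]
```

Request:
{"name": "move_arm", "arguments": {"increments": [[-1,[0,0,0.05],0],[-1,[0,0,0.1],0],[-1,[0,0,0.14],0],[-1,[0,0,0.165],0],[-1,[0,0,0.18],0],[-1,[0,0,0.187],0],[-1,[0,0,0.188],0],[-1,[0,0,0.188],0]]}}

```text
time_s: 16.32
tool_pos: [0.4761, 0.2694, 0.0935]
orientation: [-3.14, 0.077, -0.003]
wrist_force: [0.3, 0.4, -0.4]
grip_width: 0.216
grip_force: 59.4
```

Run:
```python
from cad import *
s=arm.sense();print(s["time_s"],s["tool_pos"],s["grip_width"],s["wrist_force"])
```

```text
16.325 [0.47606463 0.26944203 0.09346607] 0.21649523403770513 [ 0.32850273  0.37920563 -0.43201763]
```

Request:
{"name": "move_arm", "arguments": {"increments": [[-1,[0,0,0.004],0],[-1,[0,0,0.004],0],[0.1,[0,0,0.004],0],[0.1,[0,0,0.004],0],[0.1,[0,0,0.004],0],[0.1,[0,0,-0.05],0],[0.1,[0,0,-0.11],0],[0.1,[0,0,-0.15],0]]}}

```text
time_s: 17.32
tool_pos: [0.476, 0.2694, 0.2454]
orientation: [-3.14, 0.078, -0.005]
wrist_force: [-0.2, 1.0, -0.2]
grip_width: 0.546
grip_force: 0.0
```

Run:
```python
from cad import *
s=arm.sense();print(s["time_s"],s["tool_pos"],s["grip_width"],s["wrist_force"])
p=optics.snapshot("side")
for l,z in(("caddy",0),("spindle0_mid",.064)): print(l,[(d["centre"],ray(p,d["centre"],z).round(4),d["confidence"]) for d in optics.mark_of(p,l)])
for X in([.538,.0945],[.5325,.0565],[.520,-.018]): print(totool(np.array([*X,.16])-s["tool_pos"]).round(4))
cv2.imwrite("pics/s6.png",cv2.resize(p["pixels"][230:384,180:385,::-1],(800,600)))
```

```text
17.325 [0.47598475 0.26942885 0.24543525] 0.5464522029227533 [-0.22912821  1.01366387 -0.19243305]
caddy [([299.4, 315.7], array([0.41  , 0.2752, 0.    ]), 0.74)]
spindle0_mid [([235.9, 176.5], array([ 0.5157, -0.0704,  0.064 ]), 0.57)]
[0.0702 0.1718 0.0855]
[0.0666 0.21   0.0854]
[0.0578 0.2851 0.0852]
```

View pics/s6.png

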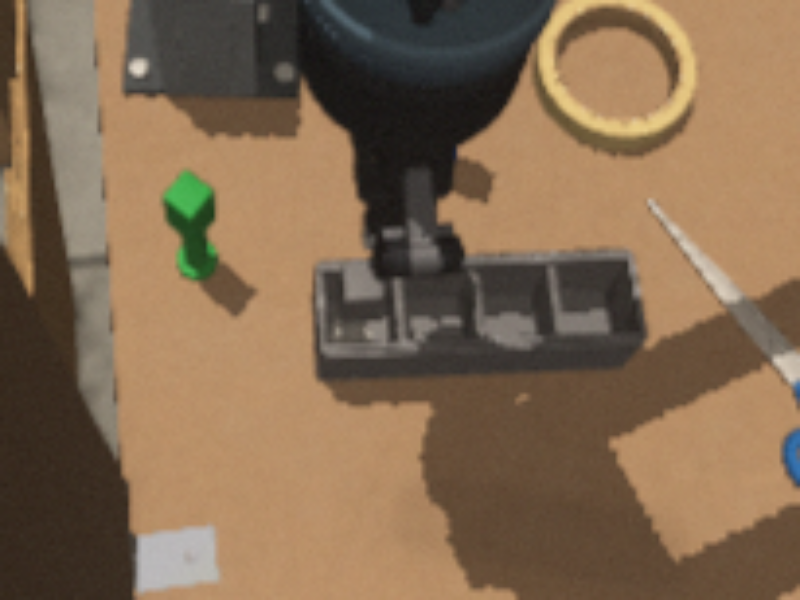

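The first spindle stands in the left compartment, with its grip at (365,280).

Request:
{"name": "move_arm", "arguments": {"increments": [[1,[0.066,0.21,-0.02],-1.475],[1,[0.066,0.21,-0.02],-1.475],[1,[0.066,0.21,-0.02],-1.475],[1,[0.066,0.21,-0.02],-1.475],[1,[0.066,0.21,-0.02],-1.475],[1,[0.066,0.21,-0.02],-1.475],[1,[0.066,0.21,-0.02],-1.475],[1,[0.066,0.21,-0.02],-1.475]]}}

```text
time_s: 18.48
tool_pos: [0.5299, 0.0561, 0.2605]
orientation: [-2.407, -2.015, 0.004]
wrist_force: [0.4, 0.6, 0.1]
grip_width: 1.002
grip_force: 0.0
```

Run:
```python
from cad import *
s=arm.sense();print(s["time_s"],s["tool_pos"],s["orientation"])
R=Ro.from_rotvec(s["orientation"]).as_matrix();print("tool y yaw",np.arctan2(R[1,1],R[0,1]))
print(totool(np.array([.5325,.0565,.160])-s["tool_pos"]).round(4))
```

```text
18.475 [0.52993931 0.05611049 0.26052202] [-2.40709427 -2.01494253  0.00379211]
tool y yaw -0.17690019110625071
[0.0009 0.0028 0.1005]
```

Request:
{"name": "move_arm", "arguments": {"increments": [[1,[0.001,0.003,0.04],-0.03],[1,[0.001,0.003,0.08],-0.03],[1,[0.001,0.003,0.099],-0.03],[1,[0.001,0.003,0.099],-0.03],[-1,[0.001,0.003,0.099],-0.03],[-1,[0.001,0.003,0.099],-0.03],[-1,[0.001,0.003,0.099],-0.03],[-1,[0.001,0.003,0.099],-0.03]]}}

```text
time_s: 19.48
tool_pos: [0.5343, 0.0566, 0.1644]
orientation: [2.384, 2.045, 0.002]
wrist_force: [-0.6, 0.2, 2.1]
grip_width: 0.214
grip_force: 58.6
```

Request:
{"name": "move_arm", "arguments": {"increments": [[-1,[0,0,0],0],[-1,[0,0,0],0],[-1,[0,0,-0.03],0],[-1,[0,0,-0.07],0],[-1,[0,0,-0.12],0],[-1,[0,0,-0.12],0]]}}

```text
time_s: 20.23
tool_pos: [0.5362, 0.0564, 0.2877]
orientation: [2.38, 2.042, 0.009]
wrist_force: [-0.4, -0.2, -1.3]
grip_width: 0.211
grip_force: 59.1
```

Run:
```python
from cad import *
s=arm.sense();print(s["time_s"],s["tool_pos"],s["orientation"])
p=optics.snapshot("side"); m=optics.mark_of(p,"caddy"); print([(ray(p,d["centre"],0),d["confidence"]) for d in m])
print(totool(np.array([.4335,.2719,.28])-s["tool_pos"]).round(4))
```

```text
20.225 [0.53617027 0.05644048 0.2876638 ] [2.37975488 2.04153288 0.00911459]
[(array([0.4072388 , 0.27270347, 0.        ]), 0.67)]
[ 0.1973 -0.1343  0.0077]
```

Request:
{"name": "move_arm", "arguments": {"increments": [[-1,[0.197,-0.134,0],1.48],[-1,[0.197,-0.134,0],1.48],[-1,[0.197,-0.134,0],1.48],[-1,[0.197,-0.134,0],1.48],[-1,[0.197,-0.134,0],1.48],[-1,[0.197,-0.134,0],1.48],[-1,[0.197,-0.134,0],1.48],[-1,[0.197,-0.134,0],1.48]]}}

```text
time_s: 21.32
tool_pos: [0.4303, 0.2715, 0.2811]
orientation: [3.14, -0.025, -0.007]
wrist_force: [0.3, 1.0, -1.2]
grip_width: 0.209
grip_force: 59.1
```

```bash
cat > chk.py <<'E'
from cad import *
import sys
s=arm.sense();print(s["time_s"],s["tool_pos"],s["orientation"],s["grip_width"],s["wrist_force"])
R=Ro.from_rotvec(s["orientation"]).as_matrix();print("tool y yaw",np.arctan2(R[1,1],R[0,1]))
X=np.array(eval(sys.argv[1]));v=eval(sys.argv[2])
p=optics.snapshot("side"); print([(ray(p,d["centre"],0),d["confidence"]) for d in optics.mark_of(p,"caddy")])
print("tool d",totool(X-s["tool_pos"]).round(4))
im=p["pixels"][:,:,::-1].copy();c,sn=np.cos(v[2]),np.sin(v[2])
P=[[v[0]+c*x-sn*y,v[1]+sn*x+c*y,.07] for x,y in((-.023,-.086),(-.023,.086),(.023,.086),(.023,-.086))]
f=4;im=cv2.resize(im[230:380,190:385],None,fx=f,fy=f,interpolation=cv2.INTER_CUBIC)
for a in P: cv2.drawMarker(im,tuple(int(z) for z in ((proj(p,[a])[0]-[190,230])*f+f/2-.5)),(0,255,255),cv2.MARKER_CROSS,10,1)
cv2.imwrite(sys.argv[3],im)
E
python3 chk.py "[.4335,.2719,.0955]" "[.4126,.2739,-1.6457]" pics/s7.png
```

```text
21.325 [0.43031269 0.27145439 0.2810813 ] [ 3.13992228 -0.02539285 -0.00655822] 0.2086821154564183 [ 0.28661669  0.98743987 -1.22504536]
tool y yaw -1.5869668421737027
[(array([ 0.35246752, -0.22170965,  0.        ]), 0.66), (array([0.40423986, 0.2724067 , 0.        ]), 0.56)]
tool d [ 0.0039 -0.0007  0.1856]
```

View pics/s7.png

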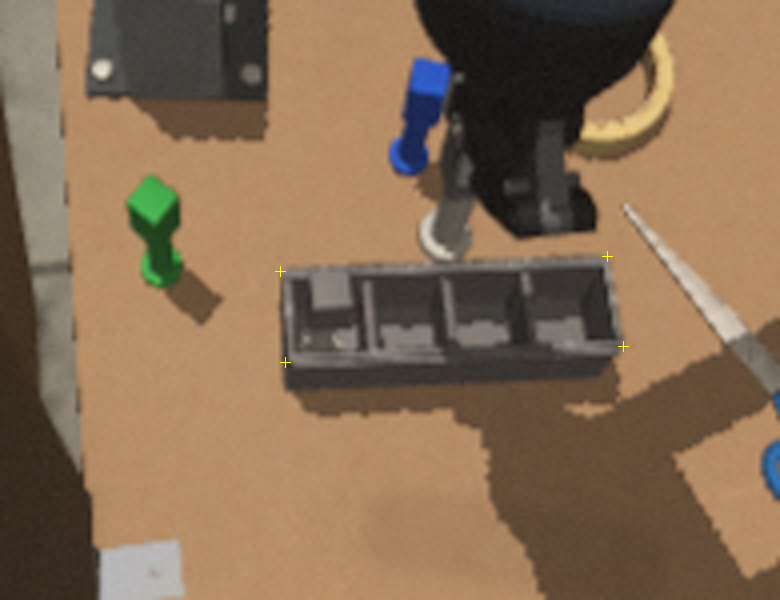

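The caddy is where it was and the first spindle is in place at (330,290). The held one has its foot at (445,235), so I'll check whether it leans.

Run:
```python
from cad import *
p=optics.snapshot("side"); s=arm.sense()["tool_pos"]
q=lambda X:((proj(p,[X])[0]-[190,230])*4).round()
for z in(.0875,.055,.044,0,-.01,-.0325):print(z,q(s-[0,0,z]))
for dx in(.01,-.01):print(q(s-[-dx,0,.0875]),q(s-[0,-dx,.0875]))
```

```text
0.0875 [441. 231.]
0.055 [451. 207.]
0.044 [454. 198.]
0 [468. 161.]
-0.01 [471. 152.]
-0.0325 [480. 130.]
[419. 234.] [446. 253.]
[464. 228.] [437. 209.]
```

Request:
{"name": "move_arm", "arguments": {"increments": [[-1,[0.004,-0.001,0.05],0.05],[-1,[0.004,-0.001,0.1],0.05],[-1,[0.004,-0.001,0.14],0.05],[-1,[0.004,-0.001,0.165],0.05],[-1,[0.004,-0.001,0.18],0.05],[-1,[0.004,-0.001,0.186],0.05],[-1,[0.004,-0.001,0.19],0.05],[-1,[0.004,-0.001,0.19],0.05]]}}

```text
time_s: 22.48
tool_pos: [0.4359, 0.2728, 0.0941]
orientation: [-3.14, 0.094, -0.002]
wrist_force: [0.1, 0.3, -0.8]
grip_width: 0.208
grip_force: 59.1
```

Run:
```python
from cad import *
s=arm.sense();print(s["time_s"],s["tool_pos"],s["grip_width"],s["wrist_force"],s["moment"])
```

```text
22.475 [0.43591694 0.27282514 0.0940534 ] 0.20767671619223227 [ 0.0518      0.25893778 -0.75437812] [-0.02746299  0.04873545 -0.01692395]
```

Still hanging about 2–3 mm above the floor, so I'll lower it, release and retreat.

Request:
{"name": "move_arm", "arguments": {"increments": [[-1,[-0.001,0,0.003],0],[-1,[-0.001,0,0.003],0],[0.1,[-0.001,0,0.003],0],[0.1,[-0.001,0,0.003],0],[0.1,[-0.001,0,0.003],0],[0.1,[-0.001,0,-0.05],0],[0.1,[0,0,-0.11],0],[0.1,[0,0,-0.16],0]]}}

```text
time_s: 23.48
tool_pos: [0.4357, 0.2727, 0.2557]
orientation: [-3.14, 0.095, -0.002]
wrist_force: [-0.1, 0.6, -0.1]
grip_width: 0.55
grip_force: 0.0
```

```bash
python3 chk.py "[.5205,-.018,.26]" "[.4126,.2739,-1.6457]" pics/s8.png
```

```text
23.475 [0.4356778  0.27272403 0.2556858 ] [-3.13976948e+00  9.46621451e-02 -1.70711953e-03] 0.5500515065442476 [-0.11310579  0.63403743 -0.07262004]
tool y yaw -1.631076622948341
[(array([0.40410791, 0.27636026, 0.        ]), 0.98)]
tool d [ 0.1022  0.2851 -0.0045]
```

View pics/s8.png

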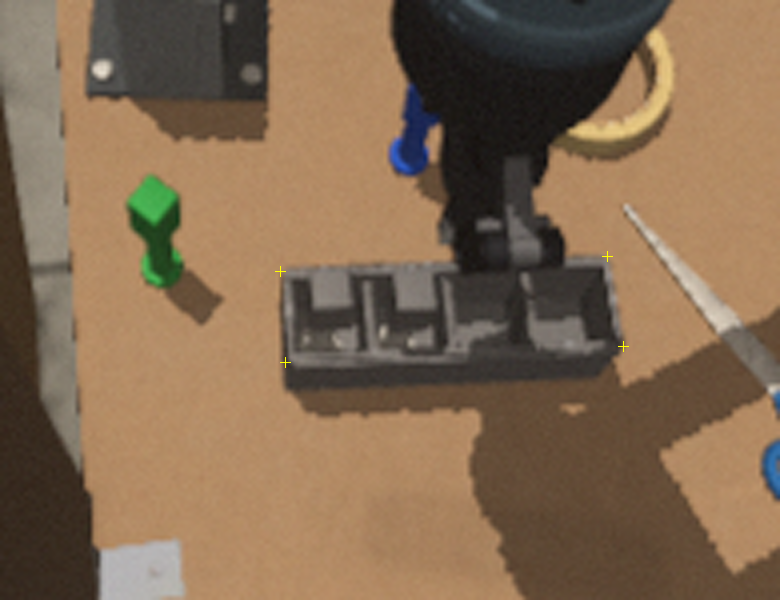

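Both delivered spindles stand, at (330,290) and (415,290). Now the third, in the well at y=+10.

Request:
{"name": "move_arm", "arguments": {"increments": [[1,[0.102,0.285,-0.01],-1.487],[1,[0.102,0.285,-0.01],-1.487],[1,[0.102,0.285,-0.01],-1.487],[1,[0.102,0.285,-0.01],-1.487],[1,[0.102,0.285,-0.01],-1.487],[1,[0.102,0.285,-0.01],-1.487],[1,[0.102,0.285,-0.01],-1.487],[1,[0.102,0.285,-0.01],-1.487]]}}

```text
time_s: 24.58
tool_pos: [0.5198, -0.0186, 0.2624]
orientation: [-2.465, -1.946, 0.002]
wrist_force: [-0.5, -0.9, -0.1]
grip_width: 0.999
grip_force: 0.0
```

```bash
python3 chk.py "[.5205,-.018,.161]" "[.4126,.2739,-1.6457]" pics/s9.png
```

```text
24.575 [ 0.51983989 -0.01858288  0.26236106] [-2.46476461e+00 -1.94553585e+00  1.60101892e-03] 0.9991991512054099 [-0.52280911 -0.85090445 -0.07017734]
tool y yaw -0.23438281387824722
[]
tool d [0.0007 0.0007 0.1014]
```

Request:
{"name": "move_arm", "arguments": {"increments": [[1,[0.001,0.001,0.03],-0.09],[1,[0.001,0.001,0.07],-0.09],[1,[0.001,0.001,0.101],-0.09],[1,[0.001,0.001,0.101],-0.09],[-1,[0.001,0.001,0.101],-0.09],[-1,[0.001,0.001,0.101],-0.09],[-1,[0.001,0.001,0.101],-0.09],[-1,[0.001,0.001,0.101],-0.09]]}}

```text
time_s: 25.68
tool_pos: [0.522, -0.0173, 0.1636]
orientation: [2.38, 2.048, 0.002]
wrist_force: [-0.5, -0.0, 1.2]
grip_width: 0.214
grip_force: 59.0
```

Request:
{"name": "move_arm", "arguments": {"increments": [[-1,[0,0,0],0],[-1,[0,0,0],0],[-1,[0,0,-0.03],0],[-1,[0,0,-0.07],0],[-1,[0,0,-0.12],0],[-1,[0,0,-0.12],0]]}}

```text
time_s: 26.42
tool_pos: [0.5235, -0.0177, 0.2867]
orientation: [2.376, 2.045, 0.008]
wrist_force: [-0.4, 1.0, -1.0]
grip_width: 0.212
grip_force: 59.0
```

```bash
python3 chk.py "[.3916,.275,.28]" "[.4126,.2739,-1.6457]" pics/s10.png
python3 - <<'E'
from h import *
p=optics.snapshot("top"); print([(ray(p,d["centre"],0),d["confidence"]) for d in optics.mark_of(p,"caddy")])
p=optics.snapshot("wrist"); print([(ray(p,d["centre"],0),d["confidence"]) for d in optics.mark_of(p,"caddy")])
E
```

```text
26.425 [ 0.5234934  -0.01769079  0.28671075] [2.37557889 2.04528418 0.00761464] 0.2116276502670664 [-0.37263185  1.02736535 -0.95979137]
tool y yaw -0.14914504718415697
[(array([0.40715477, 0.27577525, 0.        ]), 0.82), (array([ 0.38017038, -0.04098279,  0.        ]), 0.71)]
tool d [ 0.2698 -0.1739  0.0067]
[(array([0.41216063, 0.27527092, 0.        ]), 0.77)]
[]
```

Request:
{"name": "move_arm", "arguments": {"increments": [[-1,[0.27,-0.174,0],1.49],[-1,[0.27,-0.174,0],1.49],[-1,[0.27,-0.174,0],1.49],[-1,[0.27,-0.174,0],1.49],[-1,[0.27,-0.174,0],1.49],[-1,[0.27,-0.174,0],1.49],[-1,[0.27,-0.174,0],1.49],[-1,[0.27,-0.174,0],1.49]]}}

```text
time_s: 27.72
tool_pos: [0.3884, 0.2762, 0.2814]
orientation: [3.141, 0.032, -0.003]
wrist_force: [-0.3, -0.3, 0.2]
grip_width: 0.208
grip_force: 59.1
```

```bash
python3 chk.py "[.3916,.2745,.094]" "[.4126,.2739,-1.6457]" pics/s11.png
```

```text
27.725 [0.38841908 0.2762049  0.28138788] [ 3.14056031e+00  3.22972381e-02 -3.12237421e-03] 0.20825896201874794 [-0.33252773 -0.29507965  0.22487188]
tool y yaw -1.550228389773249
[(array([0.40842219, 0.27649522, 0.        ]), 0.64)]
tool d [0.0035 0.0016 0.1874]
```

View pics/s11.png

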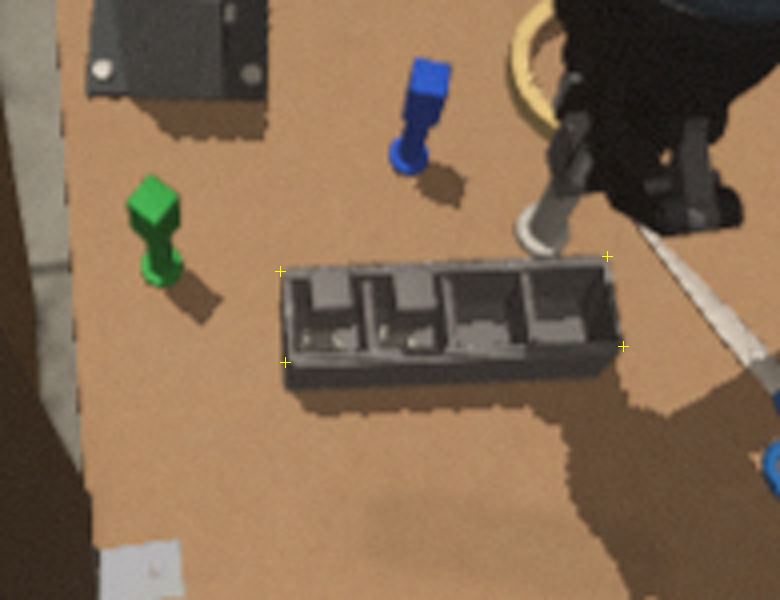

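Caddy and the two spindles are unmoved, and the third hangs straight with its foot at (540,230). Lowering.

Request:
{"name": "move_arm", "arguments": {"increments": [[-1,[0.0035,0.0015,0.05],0.08],[-1,[0.0035,0.0015,0.1],0.08],[-1,[0.0035,0.0015,0.14],0.08],[-1,[0.0035,0.0015,0.165],0.08],[-1,[0.0035,0.0015,0.18],0.08],[-1,[0.0035,0.0015,0.188],0.08],[-1,[0.0035,0.0015,0.19],0.08],[-1,[0.0035,0.0015,0.19],0.08]]}}

```text
time_s: 28.82
tool_pos: [0.3935, 0.2745, 0.0932]
orientation: [-3.14, 0.086, -0.002]
wrist_force: [-0.5, -0.0, -0.2]
grip_width: 0.212
grip_force: 59.0
```

Run:
```python
from cad import *
s=arm.sense();print(s["time_s"],s["tool_pos"],s["grip_width"],s["wrist_force"],s["moment"])
```

```text
28.825 [0.39352318 0.27447355 0.09320647] 0.2115860981646355 [-0.45943568 -0.01261286 -0.18080591] [ 0.02305154  0.03671871 -0.01465929]
```

Request:
{"name": "move_arm", "arguments": {"increments": [[-1,[0,0,0.003],0],[-1,[0,0,0.003],0],[0.1,[0,0,0.003],0],[0.1,[0,0,0.003],0],[0.1,[0,0,0.003],0],[0.1,[0,0,-0.05],0],[0.1,[0,0,-0.11],0],[0.1,[0,0,-0.16],0]]}}

```text
time_s: 29.82
tool_pos: [0.393, 0.2743, 0.2546]
orientation: [-3.14, 0.087, -0.002]
wrist_force: [0.8, 0.5, 0.4]
grip_width: 0.553
grip_force: 0.0
```

```bash
python3 chk.py "[.513,-.0815,.255]" "[.4126,.2739,-1.6457]" pics/s12.png
```

```text
29.825 [0.39304657 0.27428935 0.25464956] [-3.13994903e+00  8.65947186e-02 -1.50776488e-03] 0.5533008586483016 [0.84411323 0.50731473 0.38066746]
tool y yaw -1.6259388914549582
[(array([0.40798124, 0.2765483 , 0.        ]), 0.72)]
tool d [ 0.1393  0.3487 -0.0006]
```

View pics/s12.png

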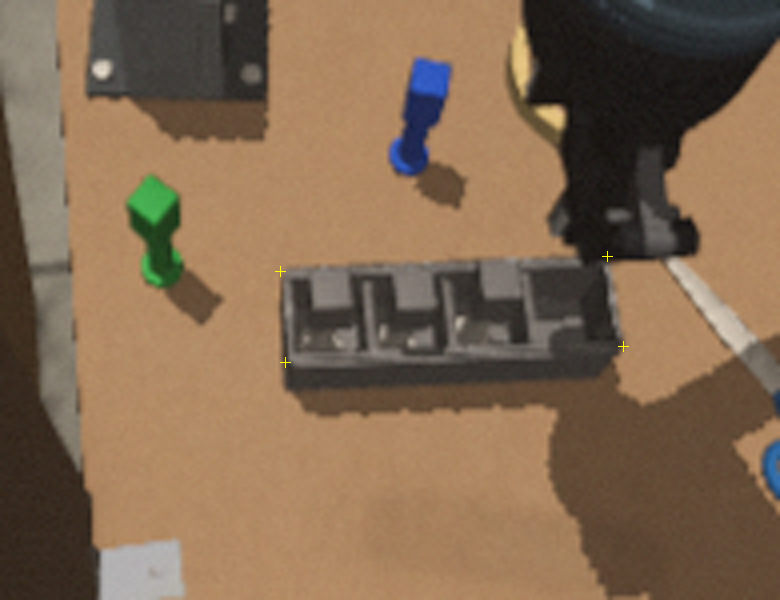

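All three spindles stand in the caddy, at (330,290), (415,285) and (500,280). Back to the knob.

Request:
{"name": "move_arm", "arguments": {"increments": [[0.2,[0.139,0.349,0],-1.48],[0.2,[0.139,0.349,0],-1.48],[0.2,[0.139,0.349,0],-1.48],[0.2,[0.139,0.349,0],-1.48],[0.2,[0.139,0.349,0],-1.48],[0.2,[0.139,0.349,0],-1.48],[0.2,[0.139,0.349,0],-1.48],[0.2,[0.139,0.349,0],-1.48]]}}

```text
time_s: 30.92
tool_pos: [0.5129, -0.0855, 0.251]
orientation: [-2.5, -1.902, 0.002]
wrist_force: [0.3, 1.1, -0.9]
grip_width: 0.599
grip_force: 0.0
```

```bash
python3 chk.py "[.5122,-.0812,.151]" "[.4126,.2739,-1.6457]" pics/s13.png;  python3 - <<'E'
from h import *
for n in("top","side","wrist"):
  p=optics.snapshot(n); print(n,[(ray(p,d["centre"],.162),d["confidence"]) for d in optics.mark_of(p,"knob_mid")])
E
```

```text
30.925 [ 0.5129139  -0.08548306  0.25095856] [-2.49959419e+00 -1.90164909e+00  2.37240764e-03] 0.5985628575959069 [ 0.29587032  1.12701529 -0.85023743]
tool y yaw -0.2700635358243078
[]
tool d [ 0.0039 -0.0016  0.1   ]
top []
side [(array([ 0.51465739, -0.09493829,  0.162     ]), 0.46)]
wrist [(array([ 0.51366168, -0.08452953,  0.162     ]), 0.75)]
```

Request:
{"name": "move_arm", "arguments": {"increments": [[0.2,[0.003,0,0],-0.125],[0.2,[0.003,0,0.05],-0.125],[0.2,[0.003,0,0.1],-0.125],[0.2,[0.003,0,0.1],-0.125],[-1,[0.003,0,0.1],-0.125],[-1,[0.003,0,0.1],-0.125],[-1,[0.003,0,0.1],-0.125],[-1,[0.003,0,0.1],-0.125]], "grip_force": 50}}

```text
time_s: 32.33
tool_pos: [0.515, -0.0795, 0.1551]
orientation: [2.375, 2.05, 0.004]
wrist_force: [-0.7, 0.8, 6.7]
grip_width: 0.168
grip_force: 48.1
```

```bash
python3 k.py; python3 -c "
from h import *
R=Ro.from_rotvec(arm.sense()['orientation']).as_matrix();print(np.arctan2(R[1,1],R[0,1]))"
```

```text
32.325 [ 0.51496141 -0.07950999  0.15512032] 0.1682431111352931 [-0.66241433  0.82237867  6.7165738 ] r 0.044333343732582436 deg 85.8243472649305
-0.14675455658796313
```

Request:
{"name": "move_arm", "arguments": {"increments": [[-1,[-0.0056,0.019,0],0],[-1,[-0.021,0.0344,0],0],[-1,[-0.042,0.04,0],0],[-1,[-0.063,0.0344,0],0],[-1,[-0.0784,0.019,0],0],[-1,[-0.084,-0.002,0],0],[-1,[-0.0784,-0.023,0],0],[-1,[-0.063,-0.0384,0],0]]}}

```text
time_s: 33.33
tool_pos: [0.4671, -0.1382, 0.1551]
orientation: [2.374, 2.047, 0.0]
wrist_force: [3.9, -1.0, 4.2]
grip_width: 0.167
grip_force: 48.3
```

```bash
python3 k.py
```

```text
33.325 [ 0.46713074 -0.13819132  0.15510151] 0.1665106588839727 [ 3.85257274 -1.01994677  4.15432062] r 0.04124838200675305 deg 210.1884824395148
```

Request:
{"name": "move_arm", "arguments": {"increments": [[-1,[0.021,-0.0056,0],0],[-1,[0.042,0,0],0],[-1,[0.0574,0.0154,0],0],[-1,[0.063,0.0364,0],0],[-1,[0.0574,0.0574,0],0],[-1,[0.042,0.0728,0],0],[-1,[0.021,0.0784,0],0],[-1,[0,0.0728,0],0]]}}

```text
time_s: 34.33
tool_pos: [0.5391, -0.1463, 0.155]
orientation: [2.377, 2.052, 0.003]
wrist_force: [-6.1, 8.5, 13.0]
grip_width: 0.172
grip_force: 50.4
```

```bash
python3 k.py
```

```text
34.325 [ 0.53910611 -0.14630638  0.15498592] 0.17183229633888386 [-6.06321175  8.50889206 13.01415825] r 0.041093209087525694 deg 333.38762383910284
```

Request:
{"name": "move_arm", "arguments": {"increments": [[-1,[-0.0154,-0.0154,0],0],[-1,[-0.021,-0.0364,0],0],[-1,[-0.0154,-0.0574,0],0],[-1,[0,-0.0728,0],0],[-1,[0.021,-0.0784,0],0],[-1,[0.042,-0.0728,0],0],[-1,[0.0574,-0.0574,0],0],[-1,[0.063,-0.0364,0],0]]}}

```text
time_s: 35.33
tool_pos: [0.5121, -0.0785, 0.1551]
orientation: [2.375, 2.052, 0.001]
wrist_force: [-3.9, -8.7, 6.4]
grip_width: 0.167
grip_force: 49.1
```

```bash
python3 k.py
```

```text
35.325 [ 0.51211235 -0.07846037  0.15508756] 0.16666555721622958 [-3.88061355 -8.70255947  6.44924855] r 0.04484482795085325 deg 89.67088971461025
```

Request:
{"name": "move_arm", "arguments": {"increments": [[-1,[-0.0056,0.021,0],0],[-1,[-0.021,0.0364,0],0],[-1,[-0.042,0.042,0],0],[-1,[-0.049,0.0416,0],0],[-1,[-0.049,0.0416,0],0],[-1,[-0.049,0.0416,0],0]]}}

```text
time_s: 36.08
tool_pos: [0.5469, -0.1275, 0.1551]
orientation: [-2.375, -2.051, -0.014]
wrist_force: [1.5, 20.3, 10.7]
grip_width: 0.17
grip_force: 50.0
```

```bash
python3 k.py
```

```text
36.075 [ 0.54686094 -0.12748783  0.15506327] 0.17009624054481587 [ 1.53474322 20.26982844 10.70937413] r 0.041725111546534806 deg 1.8284194200645127
```

Request:
{"name": "move_arm", "arguments": {"increments": [[-1,[-0.004,0,0],0],[-1,[-0.004,0,0],0],[-1,[-0.004,0,0],0]]}}

```text
time_s: 36.45
tool_pos: [0.5467, -0.1279, 0.1551]
orientation: [-2.371, -2.05, -0.021]
wrist_force: [3.8, 29.4, 12.2]
grip_width: 0.168
grip_force: 50.2
```

```bash
python3 k.py
```

```text
36.45 [ 0.54673712 -0.12794067  0.15505567] 0.16750211112200072 [ 3.83979812 29.38552945 12.22076604] r 0.04165554097880061 deg 1.1903496609671083
```

Request:
{"name": "move_arm", "arguments": {"increments": [[-1,[0.011,0,0],0],[-1,[0.032,-0.0056,0],0],[-1,[0.0474,-0.021,0],0],[-1,[0.053,-0.042,0],0],[-1,[0.053,-0.042,0],0],[-1,[0.053,-0.042,0],0]]}}

```text
time_s: 37.2
tool_pos: [0.5118, -0.0789, 0.1551]
orientation: [2.375, 2.05, 0.003]
wrist_force: [-1.6, 0.8, 9.2]
grip_width: 0.17
grip_force: 49.7
```

```bash
python3 k.py
```

```text
37.2 [ 0.5117625  -0.07889821  0.15509202] 0.17006814636298767 [-1.63597679  0.79771142  9.18550344] r 0.04436044361608277 deg 90.03302242481462
```

Wheel is at about 90°. Releasing and rising clear.

Request:
{"name": "move_arm", "arguments": {"increments": [[0.2,[0,0,0],0],[0.2,[0,0,0],0],[0.2,[0,0,0],0],[0.2,[0,0,-0.05],0],[0.2,[0,0,-0.1],0],[0.2,[0,0,-0.15],0],[0.2,[0,0,-0.15],0],[0.2,[0,0,-0.15],0]]}}

```text
time_s: 38.2
tool_pos: [0.5106, -0.0785, 0.3018]
orientation: [-2.378, -2.052, 0.001]
wrist_force: [-0.3, 0.6, 0.5]
grip_width: 0.604
grip_force: 0.0
```

Run:
```python
from h import *
p=optics.snapshot("wrist"); s=arm.sense()
for q in [p]+[optics.snapshot("side")]:
  for l,z in(("knob_mid",.162),("caddy",0)): print(l,[(ray(q,d["centre"],z).round(4),d["confidence"]) for d in optics.mark_of(q,l)])
  im=q["pixels"][:,:,::-1]
cv2.imwrite("pics/fin.png",cv2.resize(im[100:384,150:400],(800,600)) if 0 else im)
print(s["tool_pos"],s["wrist_force"],s["grip_width"])
```

```text
knob_mid [(array([ 0.512 , -0.0814,  0.162 ]), 0.7), (array([ 0.5194, -0.0236,  0.162 ]), 0.25)]
caddy []
knob_mid [(array([ 0.5159, -0.0842,  0.162 ]), 0.5)]
caddy [(array([0.4051, 0.2743, 0.    ]), 0.58)]
[ 0.51025578 -0.07838976  0.30105267] [-0.19125422  0.27553367 -0.50596596] 0.5941815532712129
```

View pics/fin.png

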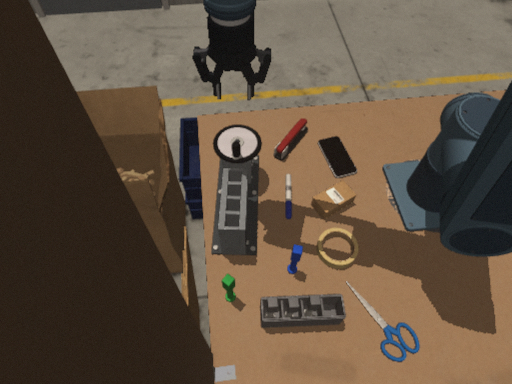

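The knob is at about 90°, at (237,148). The magazine is empty, the three spindles stand in the caddy at (300,308), and the stapler and marker have not moved.

```bash
python3 -c "
from plant import order
print(order.job_done())"
```

```text
the job is handed in; nothing more can be done
None
```

The job is handed in with no verdict returned: the wheel went to both stops and was backed off about a quarter turn each time, all three spindles present stand foot down in the upright caddy, and the stapler and marker were not touched.

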